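# Load the empty bench rack in reverse order

## Robot

A 7-joint arm with a two-finger parallel gripper is mounted at the origin on a cart in front of the work surface, level with it; the furniture and walls round the work are solid. World frame = base frame: x ahead of the robot, y to its left, z up, the work surface at z = 0. Lengths are in m, angles in rad, forces in N, time in s.
With the tool pointing down it reaches from about 0.425 to 0.875 m from the base axis. Payload 8.4 kg.
Tool frame: the origin (TCP) lies at the very end of the fingers, on their centre line; the grasp point (between the pads) lies 19 mm behind it; z points along the fingers, y is the line along which they close (so a half turn about z gives the same grasp; the last joint's range is limited). The gripper opens to 85 mm and grips with 20 to 120 N. Pads are 22 mm wide; open, the fingers measure 114 mm over their backs; the gripper's body (76 mm by 85 mm) begins 54 mm behind the grasp point. The pads swing forward as they close: fully open they stand 13 mm farther back than shut.
Start: joints at [-1.416, 0.333, 0.04, 1.465, -0.013, 1.343, -0.059], TCP at [0.163, 0.629, 0.231] pointing down, gripper open.
Joint ranges: [-2.58, 2.58], [-0.38, 2.09], [-1.3, 1.39], [0.25, 2.4], [-1.5, 4.64], [0.08, 2.09], [-2.65, 2.65]. Speed limits (rad/s): [2.22, 2.22, 2.79, 2.79, 3.14, 3.14, 3.14].

## Interface

Orientations are given as a unit quaternion [x, y, z, w].
In Python, from rig import env gives the robot as it stands.
- The arm moves only by the shell command python3 -m handwheel 'ROWS' [FORCE]. ROWS is JSON, a list that holds one entry, the list of rows, each a list of 5 numbers: the closure, from -1 (fully open) to 1 (shut), then the shift along the tool's x, y, z each as a share of 400 mm, from -1 to 1, then the turn about the tool's z as a share of 180 degrees, from -1 to 1. A call has 1 to 12 rows; each row shifts and turns the commanded pose from where the row before left it, along the tool's axes as they then stand; what a row does not reach is not made up. A row lasts 1/8 s, in which the tool goes at most 62.5 mm and 10.7 degrees, less where a joint would pass 70% of its speed; a pose out of reach is approached as far as the arm can. A call with a number of a shift or a turn outside -1 to 1 is refused whole. A call with a gripper value outside its range is refused whole. The fingers move at their own pace and stop on an object; FORCE is the grip in N (left out, the last holds). Time passes only in rows, so rows that do not move let the fingers close. It gives the time, the measured TCP pose, the force, the opening and the grip force at its end, in the units of the state.
- env.read_state(): the state, without advancing time (a new reading comes with each control period).
- env.get_image(name): name is "side" or "top" or "wrist"; returns the picture (400x640x3 uint8, red, green, blue); there is no depth.
- env.calibration(name): a dict with "fx", "fy", "cx", "cy" (pixels), "k1" (the pictures are not rectified: a ray, as slopes to the right and down, at radius r is drawn at 1 + k1 r^2 times it, then the intrinsics apply), "position" and "rotation" of the camera in the world; the wrist camera has in their place "hand_eye" (4x4, takes a point from camera to tool coordinates, whose origin is the TCP and whose axes are the flange's). Camera axes: x right, y down, z forward; pixel columns grow to the right and rows downward; lengths in m; the calibration is good to about 2 mm. A picture is of the moment at which its call begins: read the wrist's pose just before it. calibration takes no time and is no camera call.
- env.hand_in(): hands the job in; it is judged then, once.
The state is a dict: "clock": time; "joint_positions": joint angles; "joint_velocities": joint speeds; "effort": joint torques, N m; "ee_pos": TCP position; "orientation": TCP orientation; "wrist_force": force on the tool from outside, world axes, zero at the start; "moment": the same for the moment, N m; "grip_width": finger opening in m; "gripper_force": force on a finger pad.
Only numpy, scipy, OpenCV 4.12 (cv2) and the standard library are available. Lean on these libraries where they do the work, as an engineer would, in place of code of your own. Each camera call takes 0.05 s, during which the arm holds its last target. There are 200 camera calls.

## Task

Move the four vessels from the full rack to the empty rack in reverse order: the one next to the handle end of the full rack goes to the place farthest from the handle end of the empty rack, and so on, until the last one stands next to the empty rack's handle end. Stand each one upright on the deck in the middle of its place, keep it upright on the way, and leave the rubber mats where they are.

Things in the scene. Friction and masses are not known exactly. Their poses are not given: they have to be found in the camera images.
- full_rack: Aluminium rack fixed on the worktop, 93 x 350 mm, holding the vessels on mats. Four 81 mm square places in a row along its y, centred at x = 0, y = -0.1275, -0.0425, 0.0425, 0.1275 m; deck at z = 0.006; low walls between, 14 mm high over all. Origin: centre of the underside, z up. +y (left) end = handle end: end plate 48 mm high with steel bow handle. Stands left or right, yaw within 0.35 rad.
- empty_rack: The same aluminium rack without mats, empty at the start, beside the full one: same size, places, deck height (vessels end at z = 0.006 in its frame), origin and axes; place centres again at x = 0, y = -0.1275, -0.0425, 0.0425, 0.1275 m; handle end again at +y (left). Fixed; yaw within 0.35 rad.
- mat_square: 76 x 76 mm square black rubber mat, 3 mm thick, lying fixed in the middle of one place of the full rack (on the 6 mm deck; turned with the rack) under the brown bottle; which place varies. It stays there. Its origin is the centre of its underside, z up.
- mat_round: Round 76 mm black rubber mat, 3 mm thick, lying fixed in the middle of one place of the full rack (on the 6 mm deck; turned with the rack) under the beaker; which place varies. It stays there. Its origin is the centre of its underside, z up.
- mat_hex: Hexagonal, 72 mm across flats, black rubber mat, 3 mm thick, lying fixed in the middle of one place of the full rack (on the 6 mm deck; turned with the rack) under the white bottle; which place varies. It stays there. Its origin is the centre of its underside, z up.
- mat_small: Small 50 x 50 mm square black rubber mat, 3 mm thick, lying fixed in the middle of one place of the full rack (on the 6 mm deck; turned with the rack) under the small dropper bottle; which place varies. It stays there. Its origin is the centre of its underside, z up.
- amber_bottle: The large brown glass bottle with black screw cap, 60 mm diameter, 129 mm tall, the straight body good to grip from 20 to 90 mm above its underside; a rigid solid. Its origin is the centre of its underside, z is up; at the start it stands upright on its mat in the full rack.
- beaker: The open clear glass beaker, 60 mm tall; wall 47 mm in diameter outside up to 52 mm above the underside, flared rim above it 52 mm wide with a spout on the -y side; grip it round the wall from outside. Its vertical axis passes 2 mm to the +y side of the origin. Its origin is the centre of its underside, z is up; at the start it stands upright on its mat in the full rack.
- white_bottle: The white plastic bottle with screw cap, 44 mm diameter, 99 mm tall, the straight body good to grip from 15 to 68 mm above its underside; a rigid solid. Its origin is the centre of its underside, z is up; at the start it stands upright on its mat in the full rack.
- dropper_bottle: The small brown bottle with black cap, 28 mm diameter, 67 mm tall, the straight body good to grip from 10 to 45 mm above its underside; a rigid solid. Its origin is the centre of its underside, z is up; at the start it stands upright on its mat in the full rack.

How it is judged:
By the outcome, as a careful person would: the job done as asked, in the order asked, and still so for the second after the job is handed in, with the robot touching nothing.
It also fails if it takes over 106 s, if anything falls off the work surface, if the arm or the gripper's body presses on something with over 40 N, if the wrist force passes 120 N, or if a joint passes its speed limit or range.

## Working session

There is one attempt and no reset: what is moved stays moved. The work goes in short steps, Python scripts to look and compute and a shell command to move; the robot and the scene stay as the last step left them, time stands still between calls to the robot, and variables do not carry over. Pictures are saved under pics/ and viewed, at most 14 in all, crops included, and the job is handed in when it is done.

```bash
mkdir -p pics; ls; python3 - <<'E'
from rig import env
import cv2
s=env.read_state();print(s['clock'],s['ee_pos'],s['orientation'],s['grip_width'])
for n in("top","side"):
    c=env.calibration(n);print(n,c)
    cv2.imwrite(f"pics/{n}0.png",env.get_image(n)[:,:,::-1])
print(env.calibration("wrist"))
E
```

```text
pics
0.0 [0.16311444 0.62874563 0.23042144] [ 1.26559168e-01  9.91958741e-01 -7.94520376e-04 -3.54136640e-05] 0.08560153789571413
top {'fx': 451.5681981397723, 'fy': 451.5681981397723, 'cx': 319.8925352379985, 'cy': 197.01770248172556, 'k1': 0.00325561262721654, 'position': array([ 0.30139198, -0.00835068,  1.16896008]), 'rotation': array([-0.69679873,  0.71186307, -0.0616171 ,  0.0626565 ])}
side {'fx': 462.94818233400395, 'fy': 462.94818233400395, 'cx': 325.13693919426373, 'cy': 197.82879537920863, 'k1': -0.1282037189961509, 'position': array([-0.158685  ,  1.02016798,  0.8571951 ]), 'rotation': array([-0.25920522,  0.84229199, -0.45424593,  0.13045113])}
{'fx': 337.46332492411887, 'fy': 337.46332492411887, 'cx': 321.7810635301001, 'cy': 202.1870867054609, 'k1': -0.016027820028655073, 'hand_eye': array([[-8.05689771e-04, -9.56243529e-01, -2.92570783e-01,
         7.58298615e-02],
       [ 9.99999670e-01, -7.41081772e-04, -3.31662838e-04,
        -2.73684056e-04],
       [ 1.00331569e-04, -2.92570954e-01,  9.56243811e-01,
        -1.43873014e-01],
       [ 0.00000000e+00,  0.00000000e+00,  0.00000000e+00,
         1.00000000e+00]])}
```

View pics/top0.png

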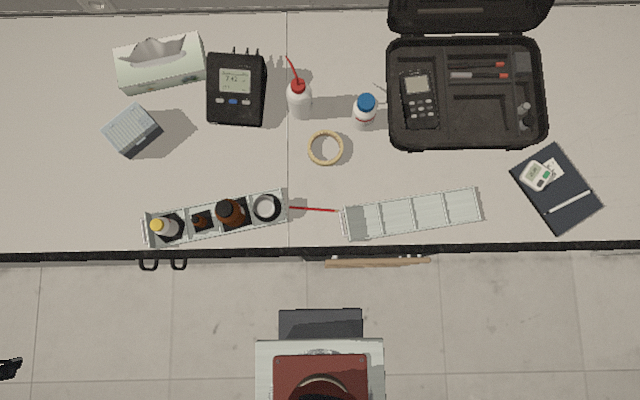

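View pics/side0.png

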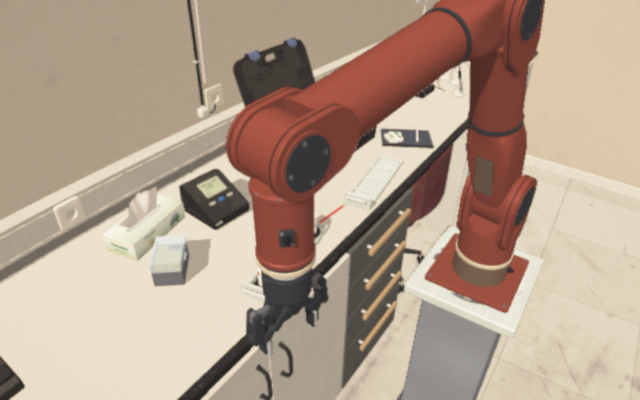

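The top view shows the full rack on the left with white, dropper, amber and beaker from the left (x≈165, 203, 230, 266) and the empty rack on the right. The side view is mostly blocked by the arm. Next I'll enlarge crops of both racks.

```bash
cat > h.py <<'E'
from rig import env
import numpy as np, cv2
from scipy.spatial.transform import Rotation as R
def cam(n,ee=None,q=None):
    c=env.calibration(n)
    K=np.array([[c['fx'],0,c['cx']],[0,c['fy'],c['cy']],[0,0,1]]);D=np.array([c['k1'],0,0,0.])
    if n=='wrist':
        T=c['hand_eye'];Rt=R.from_quat(q).as_matrix();return K,D,Rt@T[:3,:3],Rt@T[:3,3]+ee
    return K,D,R.from_quat(c['rotation']).as_matrix(),np.array(c['position'])
def ray(C,px,z):
    K,D,Rm,p=C
    u=cv2.undistortPoints(np.array(px,float).reshape(-1,1,2),K,D)[:,0]
    d=np.c_[u,np.ones(len(u))]@Rm.T
    z=np.broadcast_to(z,len(u));return p+d*((z-p[2])/d[:,2])[:,None]
def proj(C,P):
    K,D,Rm,p=C
    return cv2.projectPoints(((np.atleast_2d(P)-p)@Rm),np.zeros(3),np.zeros(3),K,D)[0][:,0]
E
python3 - <<'E'
from h import *
C=cam('top');print(proj(C,[[0.163,.629,.23],[0,0,0]]),C[2][:,2])
im=cv2.imread('pics/top0.png')
a=cv2.resize(im[180:255,135:295],None,fx=5,fy=5,interpolation=cv2.INTER_CUBIC)
b=cv2.resize(im[180:255,335:495],None,fx=5,fy=5,interpolation=cv2.INTER_CUBIC)
b=b[:225];cv2.imwrite('pics/c1.png',a);cv2.imwrite('pics/c2.png',cv2.resize(im[180:245,335:495],None,fx=5,fy=5,interpolation=cv2.INTER_CUBIC))
E
```

```text
[[  2.57215027 354.98043828]
 [320.6776456  403.36742512]] [ 1.75075130e-01 -4.07939910e-04 -9.84554992e-01]
```

View pics/c1.png

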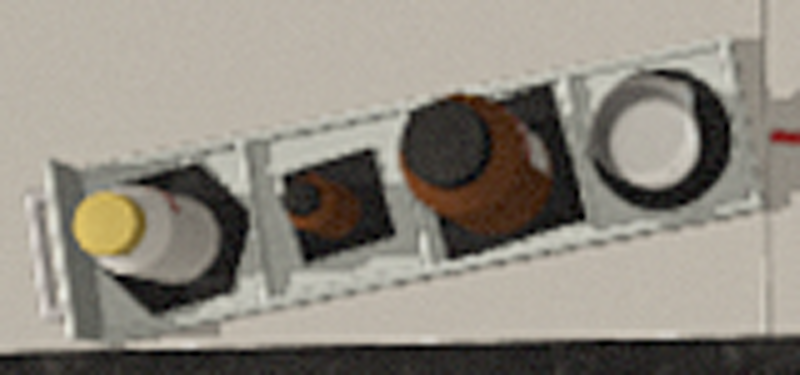

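View pics/c2.png

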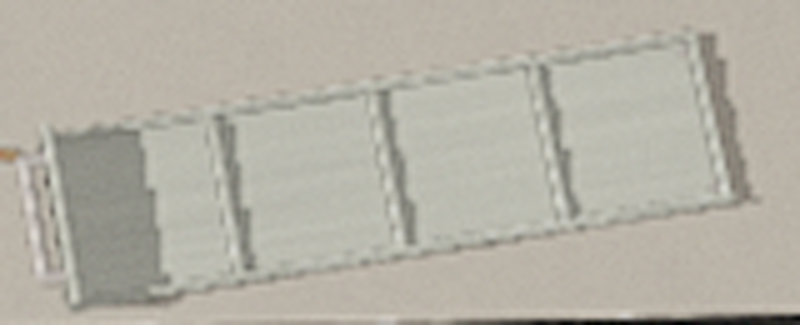

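Full-rack crop: caps are at white (110,223), dropper (303,195), amber (447,142), with the beaker floor at (655,140). The empty-rack crop shows dividers at (556,140), (392,167) and (230,192), with end corners (697,31) and (744,201). The handles are on the left in both crops. I'll fit both rack poses from these points.

```bash
cat > fit.py <<'E'
from h import *
from scipy.optimize import least_squares
C=cam('top')
def T(p,P): 
    c,s=np.cos(p[2]),np.sin(p[2]);P=np.atleast_2d(P)
    return np.c_[p[0]+c*P[:,0]-s*P[:,1],p[1]+s*P[:,0]+c*P[:,1],P[:,2]]
def fit(px,P,off):
    px=np.array(px)/5+off;P=np.array(P)
    r=least_squares(lambda p:(proj(C,T(p,P))-px).ravel(),[.5,0,.1],loss='soft_l1')
    return r.x,r.fun.reshape(-1,2)
Z=.014
E_=fit([(697,31),(744,201),(556,140),(392,167),(230,192),(48,130),(75,305)],
 [(.0465,-.175,Z),(-.0465,-.175,Z),(0,-.085,Z),(0,0,Z),(0,.085,Z),(.0465,.175,.048),(-.0465,.175,.048)],[335-.4,180-.4])
F=fit([(733,40),(765,208),(579,152),(256,223),(52,162),(75,337)],
 [(.0465,-.175,Z),(-.0465,-.175,Z),(0,-.085,Z),(0,.085,Z),(.0465,.175,.048),(-.0465,.175,.048)],[135-.4,180-.4])
if __name__=='__main__':
    np.set_printoptions(precision=4,suppress=True)
    print('empty',E_[0]);print(E_[1]);print('full',F[0]);print(F[1])
    ys=[.1275,.0425,-.0425,-.1275]
    print('dst',T(E_[0],[(0,y,0) for y in ys]));print('src',T(F[0],[(0,y,0) for y in ys]))
    caps=ray(C,np.array([(110,223),(303,195),(447,142),(655,140)])/5+[134.6,179.6],[.108,.076,.138,.012]);print('caps',caps)
E
python3 fit.py
```

```text
empty [ 0.4592 -0.2478  0.1416]
[[ 1.3372 -0.8634]
 [-0.0369  0.1178]
 [-0.5683  0.2918]
 [-0.0729  0.186 ]
 [-0.0868  0.4991]
 [-0.5873 -1.1863]
 [ 0.4356  0.3833]]
full [0.4593 0.2538 0.1816]
[[ 0.5358 -1.0482]
 [ 0.8843  0.0509]
 [ 0.4955  0.7203]
 [ 0.0232 -0.2761]
 [-1.4689 -0.5104]
 [-1.0282  0.9509]]
dst [[ 0.4412 -0.1216  0.    ]
 [ 0.4532 -0.2058  0.    ]
 [ 0.4652 -0.2899  0.    ]
 [ 0.4772 -0.3741  0.    ]]
src [[0.4363 0.3792 0.    ]
 [0.4516 0.2956 0.    ]
 [0.467  0.212  0.    ]
 [0.4823 0.1284 0.    ]]
caps [[0.4332 0.3783 0.108 ]
 [0.4489 0.2964 0.076 ]
 [0.4638 0.2132 0.138 ]
 [0.4823 0.1325 0.012 ]]
```

```bash
cat > go.py <<'E'
# usage: go.py x y z toolyaw_deg(of tool y axis) -> turn share, then shift shares in axes after the turn
import sys
from h import *
x,y,z,a=map(float,sys.argv[1:5]);s=env.read_state()
Rm=R.from_quat(s['orientation']).as_matrix()
cur=np.degrees(np.arctan2(Rm[1,1],Rm[0,1]))
t=-((a-cur+180)%360-180)
R2=Rm@R.from_euler('z',t,degrees=True).as_matrix()
d=np.array([x,y,z])-s['ee_pos']
print('t',round(s['clock'],2),'pos',np.round(s['ee_pos'],4),'yaw',round(cur,2),'tilt',np.round(Rm[:2,2],4),'turn',round(t/180,4),'shift',np.round(R2.T@d/.4,4),'F',np.round(s['wrist_force'],1),'w',round(s['grip_width'],4))
E
python3 go.py .459 .254 .25 10.4
```

```text
t 0.1 pos [0.1631 0.6288 0.2305] yaw 75.46 tilt [-0.0003 -0.0014] turn 0.3614 shift [-1.0552  0.5584 -0.0476] F [-0.8  0.4 -0. ] w 0.0855
```

```bash
python3 -m handwheel '[[[-1,0,0,0,0.0516],[-1,0,0,0,0.0516],[-1,0,0,0,0.0516],[-1,0,0,0,0.0516],[-1,0,0,0,0.0516],[-1,0,0,0,0.0516],[-1,0,0,0,0.0516],[-1,0,0,0,0]]]'; python3 go.py .459 .254 .25 10.4
```

```text
clock: 1.1
ee_pos: [0.163, 0.629, 0.2308]
orientation: [0.639, 0.769, -0.0, 0.0]
wrist_force: [0.6, 0.6, -0.3]
grip_width: 0.0855
gripper_force: 0.0
t 1.1 pos [0.163  0.629  0.2308] yaw 10.5 tilt [-0.     -0.0009] turn 0.0006 shift [-1.0556  0.5585 -0.047 ] F [ 0.6  0.6 -0.3] w 0.0855
```

```bash
python3 -m handwheel '[[[-1,-0.088,0.0465,-0.004,0],[-1,-0.088,0.0465,-0.004,0],[-1,-0.088,0.0465,-0.004,0],[-1,-0.088,0.0465,-0.004,0],[-1,-0.088,0.0465,-0.004,0],[-1,-0.088,0.0465,-0.004,0],[-1,-0.088,0.0465,-0.004,0],[-1,-0.088,0.0465,-0.004,0],[-1,-0.088,0.0465,-0.004,0],[-1,-0.088,0.0465,-0.004,0],[-1,-0.088,0.0465,-0.004,0],[-1,-0.088,0.0465,-0.004,0]]]'; python3 go.py .459 .254 .25 10.4
```

```text
clock: 2.6
ee_pos: [0.4599, 0.253, 0.2506]
orientation: [0.638, 0.77, 0.0, 0.0]
wrist_force: [-0.1, 0.4, -0.1]
grip_width: 0.0853
gripper_force: 0.0
t 2.6 pos [0.4599 0.253  0.2506] yaw 10.7 tilt [0.0001 0.    ] turn 0.0017 shift [ 0.0028 -0.0017  0.0015] F [-0.1  0.4 -0.1] w 0.0853
```

Moves track well. Now I'll take a wrist picture over the full rack, with the model overlaid.

```bash
cat > look.py <<'E'
import sys
from h import *
from fit import T
def snap(name):
    s=env.read_state();im=env.get_image('wrist')[:,:,::-1].copy()
    cv2.imwrite(f'pics/{name}.png',im);np.savez(f'pics/{name}.npz',p=s['ee_pos'],q=s['orientation'])
    return im,cam('wrist',np.array(s['ee_pos']),s['orientation'])
def lines(im,C,pose):
    for y,z in [(-.175,.014),(-.085,.014),(0,.014),(.085,.014),(.175,.048)]:
        a=proj(C,T(pose,[(.0465,y,z),(-.0465,y,z)])).astype(int);cv2.line(im,tuple(map(int,a[0])),tuple(map(int,a[1])),(0,0,255),1)
    for x in(.0465,-.0465):
        a=proj(C,T(pose,[(x,-.175,.014),(x,.175,.014)]));cv2.line(im,tuple(map(int,a[0])),tuple(map(int,a[1])),(255,0,255),1)
E
python3 - <<'E'
from look import *
from fit import F
im,C=snap('w1');lines(im,C,F[0]);cv2.imwrite('pics/w1o.png',im)
E
```

```text
(no output)
```

View pics/w1o.png

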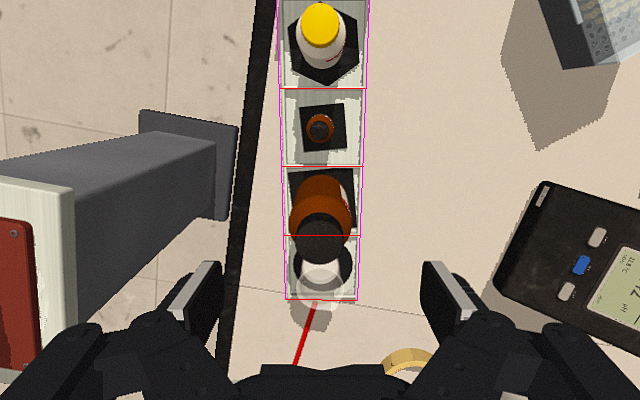

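The overlay matches the rack within about 2 px. Cap centres are white (320,25), dropper (319,129), amber (322,240). I'll check them against the place centres and view an enlarged crop.

```bash
python3 - <<'E'
from look import *
from fit import F
np.set_printoptions(precision=4,suppress=True)
d=np.load('pics/w1.npz');C=cam('wrist',d['p'],d['q'])
W=ray(C,[(320,25),(319,129),(322,240)],[.108,.076,.138])
p=F[0];c,s=np.cos(p[2]),np.sin(p[2])
print(W,'\nin rack',(W[:,:2]-p[:2])@np.array([[c,-s],[s,c]]))
im=cv2.imread('pics/w1.png')
cv2.imwrite('pics/w1c.png',cv2.resize(im[0:310,245:400],None,fx=1.9*2,fy=1.9,interpolation=cv2.INTER_CUBIC))
E
```

```text
[[0.4334 0.3798 0.108 ]
 [0.4472 0.2998 0.076 ]
 [0.4655 0.2173 0.138 ]] 
in rack [[-0.0028  0.1286]
 [-0.0036  0.0474]
 [-0.0005 -0.0371]]
```

View pics/w1c.png

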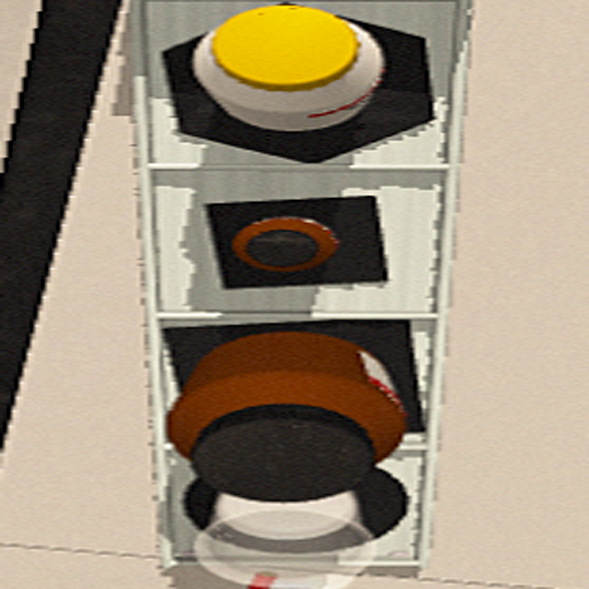

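```bash
python3 - <<'E'
from look import *
from fit import F
np.set_printoptions(precision=4,suppress=True)
d=np.load('pics/w1.npz');C=cam('wrist',d['p'],d['q'])
cr=np.array([(305,167),(302,315),(298,447),(296,567),(283,245),(285,45),(284,453),(298,243),(285,551),(145,167),(465,167),(158,500),(437,500)],float)
px=cr/[3.8,1.9]+[245,0]-[.37,.25]
z=[.014]*4+[.076,.108,.138,.009,.069]+[.014]*4
W=ray(C,px,z)
p=F[0];c,s=np.cos(p[2]),np.sin(p[2])
for n,w,q in zip('div85 div0 div-85 end-175 dropcap whitecap ambercap smallmat beakerrim L R L R'.split(),W,(W[:,:2]-p[:2])@np.array([[c,-s],[s,c]])):print(n,w,q)
E
```

```text
div85 [0.4459 0.3385 0.014 ] [0.0021 0.0857]
div0 [0.4609 0.2555 0.014 ] [0.0018 0.0013]
div-85 [0.4756 0.1713 0.014 ] [ 0.0011 -0.0842]
end-175 [0.4913 0.0846 0.014 ] [ 0.0009 -0.1722]
dropcap [0.4472 0.3001 0.076 ] [-0.0035  0.0477]
whitecap [0.4329 0.3808 0.108 ] [-0.0031  0.1296]
ambercap [0.4631 0.2185 0.138 ] [-0.0027 -0.0355]
smallmat [0.4519 0.2965 0.009 ] [0.0004 0.0433]
beakerrim [0.4795 0.1294 0.069 ] [-0.0026 -0.1261]
L [0.4017 0.3302 0.014 ] [-0.0429  0.0855]
R [0.4902 0.3469 0.014 ] [0.0472 0.086 ]
L [0.4374 0.1259 0.014 ] [-0.0447 -0.1219]
R [0.5275 0.1428 0.014 ] [ 0.047  -0.1215]
```

```bash
python3 go.py .4335 .3796 .042 10.4
```

```text
t 2.65 pos [0.4633 0.2478 0.251 ] yaw 10.35 tilt [ 0.0019 -0.0013] turn -0.0003 shift [ 0.3384 -0.0146  0.522 ] F [ 2.2 -5.3  0.2] w 0.0855
```

```bash
python3 -m handwheel '[[[-1,0.0846,-0.0036,0.03,0],[-1,0.0846,-0.0036,0.03,0],[-1,0.0846,-0.0036,0.03,0],[-1,0.0846,-0.0036,0.03,0],[-1,0,0,0,0],[-1,0,0,0,0],[-1,0,0,0,0]]]'; python3 - <<'E'
from look import *
im,C=snap('w2')
cv2.imwrite('pics/w2c.png',im)
E
python3 go.py .4335 .3796 .042 10.4
```

```text
clock: 3.52
ee_pos: [0.4298, 0.3853, 0.203]
orientation: [0.64, 0.768, 0.0, 0.0]
wrist_force: [0.8, 0.2, -0.2]
grip_width: 0.0855
gripper_force: 0.0
t 3.58 pos [0.4297 0.3854 0.203 ] yaw 10.4 tilt [0.0005 0.0005] turn -0.0 shift [-0.0162  0.0064  0.4026] F [ 0.  -0.1  0.8] w 0.0852
```

View pics/w2c.png

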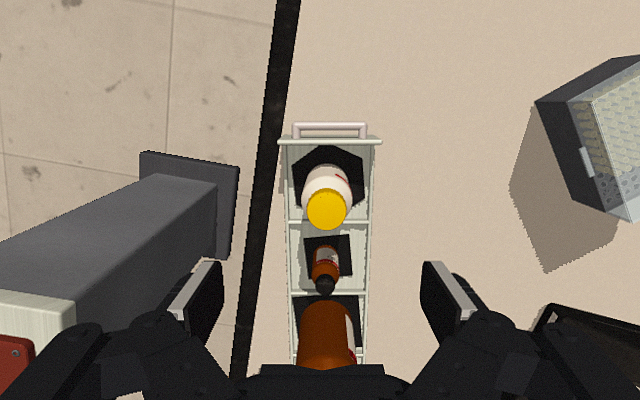

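White cap is at (327,209), dropper cap at (324,287), dividers at (330,222) and (329,294), and the plate top at y≈141 from x=278 to 382.

```bash
python3 - <<'E'
from look import *
from fit import F
np.set_printoptions(precision=4,suppress=True)
d=np.load('pics/w2.npz');C=cam('wrist',d['p'],d['q'])
W=ray(C,[(326.5,209),(323.5,287),(330,222),(329,294),(330,141),(328,254),(328,176)],[.108,.076,.014,.014,.048,.009,.009])
p=F[0];c,s=np.cos(p[2]),np.sin(p[2])
for n,w,q in zip('white drop div85 div0 plate smallmat hex'.split(),W,(W[:,:2]-p[:2])@np.array([[c,-s],[s,c]])):print(n,w,q)
E
```

```text
white [0.4327 0.3822 0.108 ] [-0.003   0.1311]
drop [0.4461 0.2981 0.076 ] [-0.005   0.0459]
div85 [0.4459 0.3387 0.014 ] [0.0021 0.0859]
div0 [0.4609 0.2537 0.014 ] [ 0.0016 -0.0005]
plate [0.4286 0.4254 0.048 ] [0.0008 0.1742]
smallmat [0.4512 0.2998 0.009 ] [0.0003 0.0466]
hex [0.435  0.3858 0.009 ] [-0.0001  0.1342]
```

```bash
python3 -m handwheel '[[[-1,-0.015,0.005,0,0],[-1,0,0,0.1,0],[-1,0,0,0.1,0],[-1,0,0,0.1,0],[-1,0,0,0.06,0],[-1,0,0,0.0426,0],[-1,0,0,0,0],[0,0,0,0,0],[0.3,0,0,0,0],[1,0,0,0,0],[1,0,0,0,0],[1,0,0,0,0]]]' 40; python3 go.py .433 .380 .042 10.4
```

```text
clock: 5.08
ee_pos: [0.4328, 0.3813, 0.0427]
orientation: [0.64, 0.768, 0.001, 0.0]
wrist_force: [0.1, -0.8, 5.9]
grip_width: 0.0417
gripper_force: 39.9
t 5.08 pos [0.4328 0.3813 0.0427] yaw 10.44 tilt [0.0013 0.0015] turn 0.0002 shift [-0.0032 -0.0002  0.0017] F [ 0.1 -0.8  5.9] w 0.0417
```

```bash
python3 -m handwheel '[[[1,0,0,-0.05,0],[1,0,0,-0.1,0],[1,0,0,-0.12,0],[1,0,0,-0.12,0],[1,0,0,-0.05,0],[1,0,0,0,0.0064],[1,0,0,0,0.0064],[1,0,0,0,0]]]'; python3 go.py .4772 -.3741 .22 8.1
```

```text
clock: 6.08
ee_pos: [0.4315, 0.3803, 0.216]
orientation: [0.655, 0.755, -0.001, 0.0]
wrist_force: [0.3, -0.4, -1.0]
grip_width: 0.0416
gripper_force: 40.6
t 6.08 pos [0.4315 0.3803 0.216 ] yaw 8.11 tilt [-0.0015 -0.0019] turn 0.0001 shift [-1.8832 -0.1527 -0.0065] F [ 0.3 -0.4 -1. ] w 0.0416
```

```bash
python3 -m handwheel '[[[1,-0.06,-0.005,0,0],[1,-0.105,-0.0085,0,0],[1,-0.105,-0.0085,0,0],[1,-0.105,-0.0085,0,0],[1,-0.105,-0.0085,0,0],[1,-0.105,-0.0085,0,0],[1,-0.105,-0.0085,0,0],[1,-0.105,-0.0085,0,0],[1,-0.105,-0.0085,0,0],[1,-0.105,-0.0085,0,0],[1,-0.06,-0.005,0,0],[1,0,0,0,0]]]'; python3 go.py .4772 -.3741 .22 8.1
```

```text
clock: 7.58
ee_pos: [0.4573, -0.0486, 0.217]
orientation: [0.657, 0.754, -0.0, -0.0]
wrist_force: [-0.4, -0.0, -0.1]
grip_width: 0.0421
gripper_force: 40.6
t 7.58 pos [ 0.4573 -0.0486  0.217 ] yaw 7.89 tilt [-0.0007  0.0005] turn -0.0012 shift [-0.8127 -0.0654 -0.0079] F [-0.4 -0.  -0.1] w 0.0421
```

```bash
python3 -m handwheel '[[[1,-0.06,-0.005,0,0],[1,-0.1,-0.008,0,0],[1,-0.105,-0.0085,0,0],[1,-0.105,-0.0085,0,0],[1,-0.105,-0.0085,0,0],[1,-0.105,-0.0085,0,0],[1,-0.105,-0.0085,0,0],[1,-0.075,-0.008,0,0],[1,-0.053,-0.005,0,0],[1,0,0,0,0],[1,0,0,0,0]]]'; python3 - <<'E'
from look import *
from fit import E_
im,C=snap('w3');lines(im,C,E_[0]);cv2.imwrite('pics/w3o.png',im)
E
python3 go.py .4772 -.3741 .0405 8.1
```

```text
clock: 8.95
ee_pos: [0.4771, -0.3705, 0.217]
orientation: [0.655, 0.756, 0.0, -0.001]
wrist_force: [-0.8, 0.8, -0.5]
grip_width: 0.0417
gripper_force: 40.6
t 9.0 pos [ 0.4774 -0.3703  0.2172] yaw 8.21 tilt [-0.0002  0.0011] turn 0.0006 shift [-0.0099 -0.0018  0.4417] F [-0.5  0.6 -0.3] w 0.042
```

View pics/w3o.png

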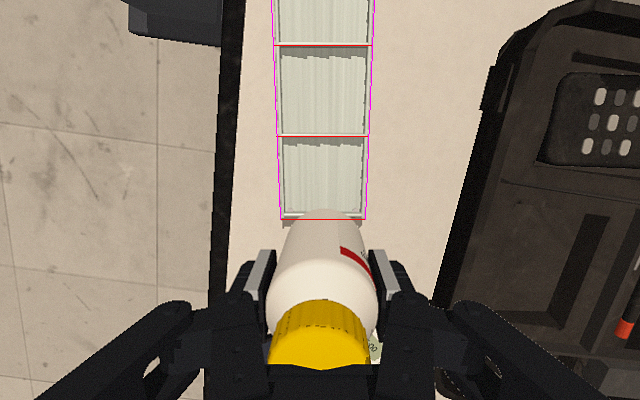

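```bash
python3 -m handwheel '[[[1,-0.008,-0.002,0.06,0],[1,0,0,0.12,0],[1,0,0,0.12,0],[1,0,0,0.08,0],[1,0,0,0.04,0],[1,0,0,0.012,0],[1,0,0,0.0055,0],[1,0,0,0,0],[1,0,0,0,0]]]'; python3 go.py .4772 -.3741 .0405 8.1
```

```text
clock: 10.12
ee_pos: [0.4771, -0.3753, 0.0433]
orientation: [0.655, 0.755, 0.0, 0.001]
wrist_force: [-0.1, 0.4, 0.4]
grip_width: 0.0417
gripper_force: 40.6
t 10.12 pos [ 0.4771 -0.3753  0.0433] yaw 8.14 tilt [ 0.0011 -0.0005] turn 0.0002 shift [0.0029 0.0006 0.0069] F [-0.1  0.4  0.4] w 0.0417
```

```bash
python3 -m handwheel '[[[1,0.004,0,0.003,0],[1,0,0,0.004,0],[1,0,0,0,0],[1,0,0,0,0]]]'; python3 go.py .4772 -.3741 .0405 8.1
```

```text
clock: 10.62
ee_pos: [0.4766, -0.3734, 0.0398]
orientation: [0.655, 0.756, 0.0, 0.0]
wrist_force: [-0.0, 0.6, 1.4]
grip_width: 0.0417
gripper_force: 40.7
t 10.62 pos [ 0.4766 -0.3734  0.0398] yaw 8.14 tilt [ 0.0002 -0.    ] turn 0.0002 shift [-0.002   0.0011 -0.0018] F [-0.   0.6  1.4] w 0.0417
```

```bash
python3 -m handwheel '[[[0,0,0,0,0],[-0.5,0,0,0,0],[-1,0,0,0,0],[-1,0,0,0,0],[-1,0,0,0,0],[-1,0,0,-0.06,0],[-1,0,0,-0.12,0],[-1,0,0,-0.14,0],[-1,0,0,-0.12,0],[-1,0,0,0,0]]]'; python3 go.py .4475 .297 .21 10.4
```

```text
clock: 11.88
ee_pos: [0.4777, -0.375, 0.2194]
orientation: [0.655, 0.755, 0.001, 0.003]
wrist_force: [-0.2, -0.1, -0.1]
grip_width: 0.0852
gripper_force: 0.0
t 11.88 pos [ 0.4777 -0.375   0.2194] yaw 8.13 tilt [ 0.0054 -0.0028] turn -0.0126 shift [1.666  0.2289 0.0184] F [-0.2 -0.1 -0.1] w 0.0852
```

```bash
python3 -m handwheel '[[[-1,0,0,0,-0.0126],[-1,0.1,0.0137,0,0],[-1,0.145,0.02,0,0],[-1,0.145,0.02,0,0],[-1,0.145,0.02,0,0],[-1,0.145,0.02,0,0],[-1,0.145,0.02,0,0],[-1,0.145,0.02,0,0],[-1,0.145,0.02,0,0],[-1,0.145,0.02,0,0],[-1,0.145,0.02,0,0],[-1,0.145,0.02,0,0]]]'; python3 go.py .4475 .297 .21 10.4
```

```text
clock: 13.38
ee_pos: [0.4479, 0.2505, 0.2145]
orientation: [0.639, 0.769, -0.001, -0.0]
wrist_force: [1.0, 0.6, 0.3]
grip_width: 0.0856
gripper_force: 0.0
t 13.38 pos [0.4479 0.2505 0.2145] yaw 10.51 tilt [-0.0014 -0.0014] turn 0.0006 shift [0.1145 0.0201 0.0111] F [1.  0.6 0.3] w 0.0856
```

```bash
python3 -m handwheel '[[[-1,0.09,0.012,0.03,0],[-1,0,0,0,0],[-1,0,0,0,0]]]'; python3 go.py .4475 .297 .018 10.4;  python3 - <<'E'
from look import *
im,C=snap('w4');t=env.get_image('top')[:,:,::-1]
a=cv2.resize(t[180:245,335:495],None,fx=5,fy=5,interpolation=cv2.INTER_CUBIC)
b=cv2.resize(im[140:300,230:430],None,fx=4*.5,fy=2,interpolation=cv2.INTER_CUBIC)
o=np.zeros((325+320,800,3),np.uint8);o[:325]=a;o[325:,:400]=b
cv2.imwrite('pics/m4.png',o[:600])
E
```

```text
clock: 13.75
ee_pos: [0.4469, 0.284, 0.2028]
orientation: [0.64, 0.768, -0.001, 0.0]
wrist_force: [-0.3, -0.7, 0.0]
grip_width: 0.0853
gripper_force: 0.0
t 13.75 pos [0.4469 0.284  0.2028] yaw 10.41 tilt [-0.001  -0.0023] turn 0.0001 shift [0.0327 0.0079 0.462 ] F [-0.3 -0.7  0. ] w 0.0853
```

View pics/m4.png

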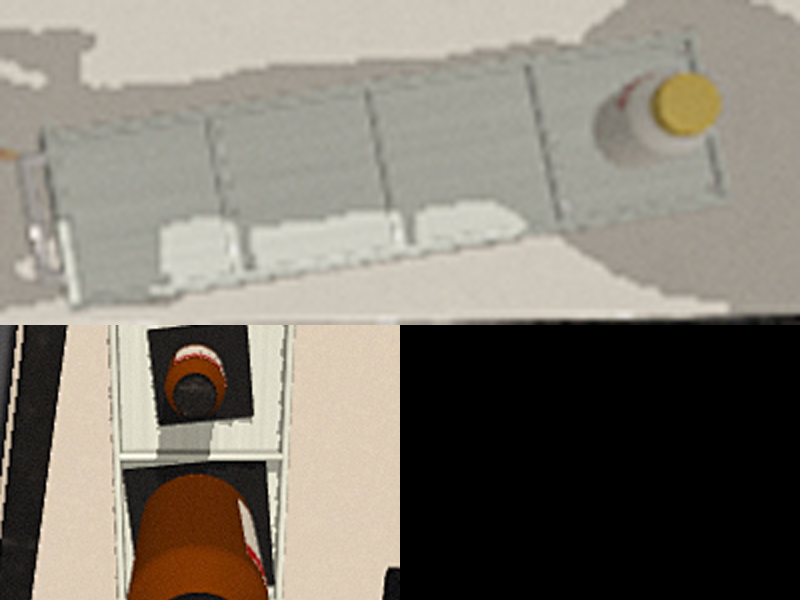

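White stands upright in its place (cap at 687,103 in the top crop), and the dropper cap is at wrist pixel (327.5,175).

```bash
python3 - <<'E'
from look import *
from fit import *
np.set_printoptions(precision=4,suppress=True)
def inr(p,W): c,s=np.cos(p[2]),np.sin(p[2]);return (W[:,:2]-p[:2])@np.array([[c,-s],[s,c]])
W=ray(C,np.array([(687,103)])/5+[334.6,179.6],.105);print('white',W,inr(E_[0],W))
d=np.load('pics/w4.npz');Cw=cam('wrist',d['p'],d['q'])
W=ray(Cw,[(327.3,175),(331,206),(332,173)],[.076,.014,.009]);print(W,inr(F[0],W))
E
```

```text
white [[ 0.475  -0.3716  0.105 ]] [[-0.0018 -0.1247]]
[[0.4472 0.2993 0.076 ]
 [0.4605 0.2545 0.014 ]
 [0.4553 0.2878 0.009 ]] [[-0.0037  0.0469]
 [ 0.0012  0.0004]
 [ 0.0021  0.0341]]
```

```bash
python3 -m handwheel '[[[-1,0.036,0.008,0.05,0],[-1,0,0,0.12,0],[-1,0,0,0.12,0],[-1,0,0,0.1,0],[-1,0,0,0.05,0],[-1,0,0,0.022,0],[-1,0,0,0,0],[0,0,0,0,0],[0.5,0,0,0,0],[1,0,0,0,0],[1,0,0,0,0],[1,0,0,0,0]]]' 30; python3 go.py .4475 .2985 .018 10.4
```

```text
clock: 15.35
ee_pos: [0.4479, 0.3001, 0.0196]
orientation: [0.64, 0.768, 0.0, -0.0]
wrist_force: [-1.3, -0.9, 5.9]
grip_width: 0.0257
gripper_force: 29.8
t 15.35 pos [0.4479 0.3001 0.0196] yaw 10.39 tilt [0.0003 0.0004] turn -0.0 shift [-0.0038 -0.0018  0.0039] F [-1.3 -0.9  5.9] w 0.0257
```

```bash
python3 -m handwheel '[[[1,0,0,-0.04,0],[1,0,0,-0.1,0],[1,0,0,-0.14,0],[1,0,0,-0.14,0],[1,0,0,-0.05,0],[1,0,0,0,0.0127],[1,0,0,0,0]]]'; python3 go.py .4652 -.2895 .2 8.1
```

```text
clock: 16.23
ee_pos: [0.4478, 0.2998, 0.2079]
orientation: [0.655, 0.755, 0.0, 0.0]
wrist_force: [-0.0, -0.6, -0.3]
grip_width: 0.0261
gripper_force: 29.6
t 16.23 pos [0.4478 0.2998 0.2079] yaw 8.1 tilt [0.0005 0.0006] turn 0.0 shift [-1.4646 -0.1645  0.019 ] F [-0.  -0.6 -0.3] w 0.0261
```

```bash
python3 -m handwheel '[[[1,-0.06,-0.0067,0,0],[1,-0.1,-0.011,0,0],[1,-0.145,-0.0163,0,0],[1,-0.145,-0.0163,0,0],[1,-0.145,-0.0163,0,0],[1,-0.145,-0.0163,0,0],[1,-0.145,-0.0163,0,0],[1,-0.145,-0.0163,0,0],[1,-0.145,-0.0163,0,0],[1,-0.145,-0.0163,0,0],[1,-0.09,-0.01,0,0],[1,-0.054,-0.006,0,0]]]';python3 -m handwheel '[[[1,0,0,0,0],[1,0,0,0,0],[1,0,0,0,0]]]'; python3 go.py .4652 -.2895 .0175 8.1
```

```text
clock: 17.73
ee_pos: [0.4627, -0.2844, 0.2065]
orientation: [0.657, 0.754, -0.001, -0.002]
wrist_force: [-0.0, -0.3, 0.0]
grip_width: 0.0258
gripper_force: 29.6
clock: 18.1
ee_pos: [0.4648, -0.2802, 0.2071]
orientation: [0.655, 0.756, 0.0, -0.001]
wrist_force: [-0.3, -0.2, -0.1]
grip_width: 0.0258
gripper_force: 29.6
t 18.1 pos [ 0.4648 -0.2802  0.2071] yaw 8.16 tilt [-0.0015  0.0025] turn 0.0003 shift [-0.0243 -0.0018  0.4739] F [-0.3 -0.2 -0.1] w 0.0258
```

```bash
python3 -m handwheel '[[[1,-0.024,-0.002,0.06,0],[1,0,0,0.12,0],[1,0,0,0.12,0],[1,0,0,0.1,0],[1,0,0,0.05,0],[1,0,0,0.018,0],[1,0,0,0.003,0],[1,0,0,0,0],[1,0,0,0,0]]]'; python3 go.py .4652 -.2895 .017 8.1
```

```text
clock: 19.23
ee_pos: [0.4655, -0.291, 0.0195]
orientation: [0.656, 0.755, 0.0, -0.001]
wrist_force: [0.1, -0.4, -0.5]
grip_width: 0.0262
gripper_force: 29.6
t 19.23 pos [ 0.4655 -0.291   0.0195] yaw 8.07 tilt [-0.0005  0.001 ] turn -0.0002 shift [ 0.0038 -0.0002  0.0064] F [ 0.1 -0.4 -0.5] w 0.0262
```

```bash
python3 -m handwheel '[[[1,0.004,0,0.003,0],[1,0,0,0.0035,0],[1,0,0,0,0],[1,0,0,0,0]]]'; python3 go.py .4652 -.2895 .017 8.1
```

```text
clock: 19.73
ee_pos: [0.4649, -0.289, 0.0166]
orientation: [0.656, 0.755, 0.0, -0.001]
wrist_force: [-2.0, 3.2, 8.4]
grip_width: 0.0259
gripper_force: 30.6
t 19.73 pos [ 0.4649 -0.289   0.0166] yaw 8.07 tilt [-0.0015  0.0021] turn -0.0002 shift [-0.0013  0.0006 -0.0011] F [-2.   3.2  8.4] w 0.0259
```

```bash
python3 -m handwheel '[[[0.2,0,0,0,0],[0,0,0,0,0],[-0.5,0,0,0,0],[-0.5,0,0,-0.03,0],[-1,0,0,-0.1,0],[-1,0,0,-0.14,0],[-1,0,0,-0.14,0],[-1,0,0,-0.1,0],[-1,0,0,0,-0.0128]]]'; python3 go.py .465 .2155 .22 10.4
```

```text
clock: 20.85
ee_pos: [0.4662, -0.2907, 0.2234]
orientation: [0.64, 0.768, 0.001, 0.001]
wrist_force: [0.4, -0.3, -0.3]
grip_width: 0.0855
gripper_force: 0.0
t 20.85 pos [ 0.4662 -0.2907  0.2234] yaw 10.41 tilt [0.003  0.0001] turn 0.0001 shift [1.2452 0.2254 0.0086] F [ 0.4 -0.3 -0.3] w 0.0855
```

```bash
python3 -m handwheel '[[[-1,0.09,0.0163,0,0],[-1,0.145,0.0262,0,0],[-1,0.145,0.0262,0,0],[-1,0.145,0.0262,0,0],[-1,0.145,0.0262,0,0],[-1,0.145,0.0262,0,0],[-1,0.145,0.0262,0,0],[-1,0.145,0.0262,0,0],[-1,0.09,0.0163,0,0],[-1,0.05,0.009,0,0],[-1,0,0,0,0],[-1,0,0,0,0]]]'; python3 - <<'E'
from look import *
im,C=snap('w5');t=env.get_image('top')[:,:,::-1]
a=cv2.resize(t[180:245,335:495],None,fx=5,fy=4,interpolation=cv2.INTER_CUBIC)
o=np.zeros((580,800,3),np.uint8);o[:260]=a;o[260:,:600]=cv2.resize(im[80:400,170:470],None,fx=2,fy=1)
cv2.imwrite('pics/m5.png',o)
E
python3 go.py .465 .2155 .068 10.4
```

```text
clock: 22.35
ee_pos: [0.4644, 0.1925, 0.2229]
orientation: [0.642, 0.767, -0.001, -0.002]
wrist_force: [0.8, 0.8, -0.3]
grip_width: 0.0853
gripper_force: 0.0
t 22.45 pos [0.4644 0.1927 0.223 ] yaw 10.16 tilt [-0.0035  0.0019] turn -0.0014 shift [0.0549 0.0131 0.3876] F [-1.2  0.2  0.2] w 0.0851
```

View pics/m5.png

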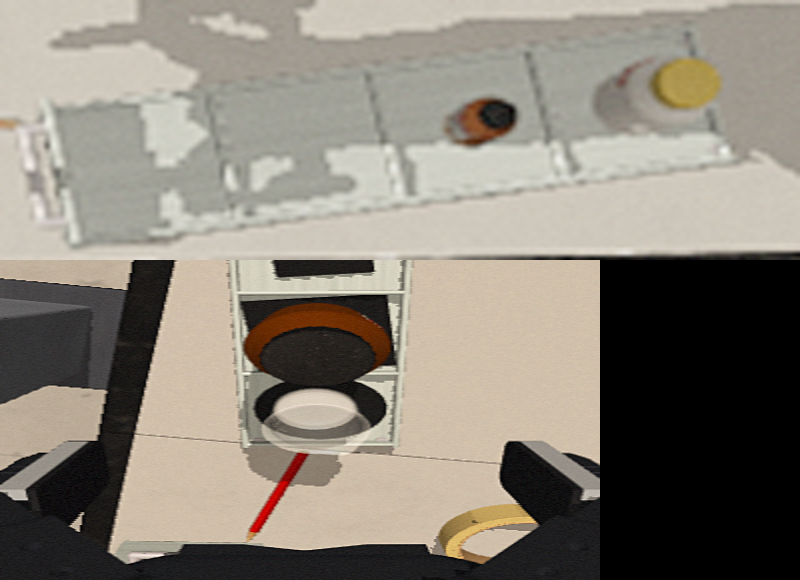

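Dropper stands in its place, with its cap at (497,144) in ×5 crop coordinates. In the wrist view the amber cap is at about (329.5,175), the beaker rim centre at about (328,245) and the beaker floor at about (327.5,229).

```bash
python3 - <<'E'
from look import *
from fit import *
np.set_printoptions(precision=4,suppress=True)
def inr(p,W): c,s=np.cos(p[2]),np.sin(p[2]);return (W[:,:2]-p[:2])@np.array([[c,-s],[s,c]])
W=ray(C,np.array([(497,144)])/5+[334.6,179.6],.073);print('drop',W,inr(E_[0],W))
d=np.load('pics/w5.npz');Cw=cam('wrist',d['p'],d['q'])
W=ray(Cw,[(329.3,175),(328,245),(327.5,229),(330,114),(330,194),(330,267)],[.138,.069,.012,.014,.014,.014]);print(np.c_[W,inr(F[0],W)])
E
```

```text
drop [[ 0.4619 -0.2879  0.073 ]] [[-0.003 -0.04 ]]
[[ 0.4636  0.2174  0.138  -0.0024 -0.0366]
 [ 0.4788  0.1353  0.069  -0.0022 -0.1202]
 [ 0.4802  0.1295  0.012  -0.002  -0.1261]
 [ 0.46    0.2534  0.014   0.0006 -0.0005]
 [ 0.4753  0.1707  0.014   0.0007 -0.0847]
 [ 0.4914  0.0842  0.014   0.0009 -0.1726]]
```

```bash
python3 go.py .464 .2165 .068 10.4; python3 -m handwheel '[[[-1,0.0575,0.0105,0,-0.0014],[-1,0,0,0,0],[-1,0,0,0.1,0],[-1,0,0,0.12,0],[-1,0,0,0.1,0],[-1,0,0,0.05,0],[-1,0,0,0.0176,0],[-1,0,0,0,0],[0,0,0,0,0],[1,0,0,0,0],[1,0,0,0,0],[1,0,0,0,0]]]' 60; python3 go.py .464 .2165 .068 10.4
```

```text
t 22.45 pos [0.4644 0.1927 0.223 ] yaw 10.16 tilt [-0.0035  0.0019] turn -0.0014 shift [0.0578 0.0111 0.3877] F [-1.2  0.2  0.2] w 0.0851
clock: 23.95
ee_pos: [0.4644, 0.2185, 0.0693]
orientation: [0.639, 0.769, 0.001, -0.002]
wrist_force: [-1.4, -1.1, 7.9]
grip_width: 0.0576
gripper_force: 63.0
t 23.95 pos [0.4644 0.2185 0.0693] yaw 10.54 tilt [-0.002   0.0032] turn 0.0008 shift [-0.0047 -0.0019  0.0032] F [-1.4 -1.1  7.9] w 0.0576
```

```bash
python3 -m handwheel '[[[1,0,0,-0.04,0],[1,0,0,-0.1,0],[1,0,0,-0.12,0],[1,0,0,-0.12,0],[1,0,0,-0.03,0],[1,0,0,0,0.0135],[1,0,0,0,0]]]'; python3 go.py .4532 -.2058 .22 8.1
```

```text
clock: 24.82
ee_pos: [0.4637, 0.2175, 0.2316]
orientation: [0.655, 0.755, -0.001, -0.002]
wrist_force: [0.3, 0.4, -1.7]
grip_width: 0.0577
gripper_force: 64.9
t 24.82 pos [0.4637 0.2175 0.2316] yaw 8.12 tilt [-0.0041  0.0013] turn 0.0001 shift [-1.044  -0.175   0.0278] F [ 0.3  0.4 -1.7] w 0.0577
```

```bash
python3 -m handwheel '[[[1,-0.06,-0.01,0,0],[1,-0.1,-0.0167,0,0],[1,-0.12,-0.02,0,0],[1,-0.12,-0.02,0,0],[1,-0.12,-0.02,0,0],[1,-0.12,-0.02,0,0],[1,-0.12,-0.02,0,0],[1,-0.12,-0.02,0,0],[1,-0.1,-0.017,0,0],[1,-0.064,-0.012,0,0],[1,0,0,0,0],[1,0,0,0,0]]]'; python3 go.py .4532 -.2045 .068 8.1
```

```text
clock: 26.32
ee_pos: [0.4525, -0.2061, 0.2307]
orientation: [0.656, 0.755, -0.001, -0.002]
wrist_force: [0.6, 0.4, -2.0]
grip_width: 0.0577
gripper_force: 65.1
t 26.32 pos [ 0.4525 -0.2061  0.2307] yaw 8.02 tilt [-0.0049  0.0019] turn -0.0004 shift [0.0026 0.0043 0.4067] F [ 0.6  0.4 -2. ] w 0.0577
```

```bash
python3 -m handwheel '[[[1,0.0026,0.004,0.06,0],[1,0,0,0.12,0],[1,0,0,0.12,0],[1,0,0,0.06,0],[1,0,0,0.03,0],[1,0,0,0.012,0],[1,0,0,0.004,0],[1,0,0,0,0],[1,0,0,0,0]]]'; python3 go.py .4532 -.2045 .066 8.1
```

```text
clock: 27.45
ee_pos: [0.4548, -0.204, 0.0695]
orientation: [0.655, 0.755, -0.0, -0.001]
wrist_force: [-0.6, -1.1, -2.0]
grip_width: 0.0576
gripper_force: 65.1
t 27.45 pos [ 0.4548 -0.204   0.0695] yaw 8.13 tilt [-0.0024  0.0017] turn 0.0002 shift [-0.0007 -0.0041  0.0087] F [-0.6 -1.1 -2. ] w 0.0576
```

```bash
python3 -m handwheel '[[[1,-0.001,-0.003,0.004,0],[1,0,0,0.0045,0],[1,0,0,0,0],[1,0,0,0,0]]]'; python3 go.py .4532 -.2045 .066 8.1
```

```text
clock: 27.95
ee_pos: [0.4533, -0.2048, 0.0663]
orientation: [0.655, 0.755, -0.0, -0.002]
wrist_force: [-4.4, 2.8, 15.4]
grip_width: 0.0577
gripper_force: 66.8
t 27.95 pos [ 0.4533 -0.2048  0.0663] yaw 8.1 tilt [-0.0035  0.0022] turn 0.0 shift [ 0.0008 -0.0001  0.0007] F [-4.4  2.8 15.4] w 0.0577
```

```bash
python3 -m handwheel '[[[0,0,0,0,0],[-0.5,0,0,0,0],[-1,0,0,0,0],[-1,0,0,0,0],[-1,0,0,-0.05,0],[-1,0,0,-0.14,0],[-1,0,0,-0.14,0],[-1,0,0,-0.14,0],[-1,-0.13,0.02,0,0],[-1,-0.13,0.02,0,0],[-1,-0.06,0.01,0,0]]]';python3 -m handwheel '[[[-1,0,0,0,0],[-1,0,0,0,0],[-1,0,0,0,0]]]'; python3 - <<'E'
from look import *
im,C=snap('w6')
a=proj(C,[C[3]-[0,0,.3]]);print('nadir',a)
cv2.imwrite('pics/m6.png',cv2.resize(im[0:300,220:420],None,fx=4,fy=2,interpolation=cv2.INTER_CUBIC))
E
python3 go.py .4823 .13 .2 10.4
```

```text
clock: 29.32
ee_pos: [0.4798, -0.2916, 0.2522]
orientation: [0.655, 0.755, -0.001, -0.004]
wrist_force: [-0.6, 0.0, 0.6]
grip_width: 0.0853
gripper_force: 0.0
clock: 29.7
ee_pos: [0.4788, -0.2902, 0.2524]
orientation: [0.656, 0.755, -0.0, -0.004]
wrist_force: [0.1, -0.2, 0.3]
grip_width: 0.0858
gripper_force: 0.0
nadir [[323.8021043  101.38615933]]
t 29.75 pos [ 0.4789 -0.2902  0.2525] yaw 8.09 tilt [-0.0067  0.0051] turn -0.0128 shift [1.0309 0.1989 0.1365] F [-0.6  0.8 -0.6] w 0.0856
```

View pics/m6.png

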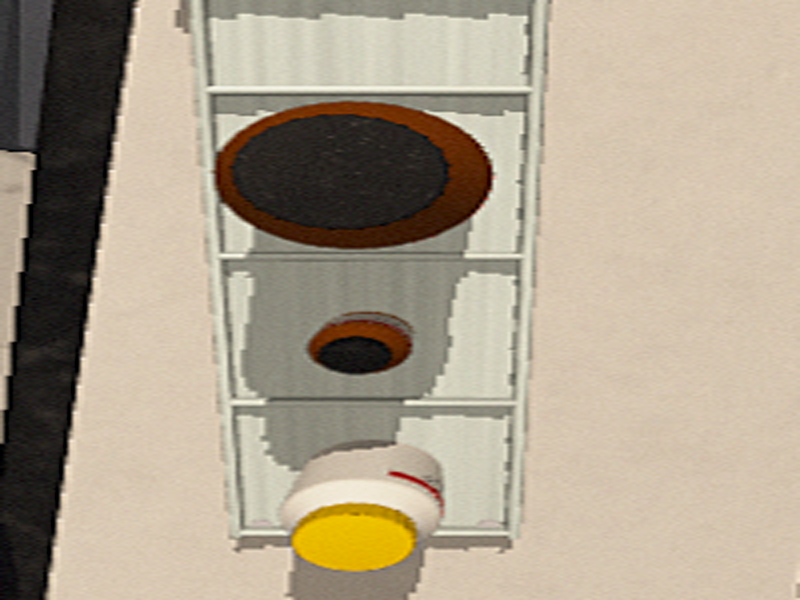

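All three stand upright. In the crop the amber cap is at (341,172), dropper at (354,355), white at (354,540), dividers at y=91, 256 and 403, and the outer end at about 545.

```bash
python3 - <<'E'
from look import *
from fit import *
np.set_printoptions(precision=4,suppress=True)
def inr(p,W): c,s=np.cos(p[2]),np.sin(p[2]);return (W[:,:2]-p[:2])@np.array([[c,-s],[s,c]])
d=np.load('pics/w6.npz');Cw=cam('wrist',d['p'],d['q'])
cr=np.array([(341,172),(354,355),(354,540),(372,91),(373.5,256),(373.5,403),(376,545),(196,91),(547,91),(222,403),(525,403)])
W=ray(Cw,cr/[4,2]+[219.6,-.25],[.135,.073,.105]+[.014]*8)
print(np.c_[W,inr(E_[0],W)])
E
```

```text
[[ 0.4526 -0.2081  0.135  -0.001   0.0403]
 [ 0.4628 -0.2899  0.073  -0.0024 -0.0421]
 [ 0.4749 -0.3727  0.105  -0.0021 -0.1258]
 [ 0.4484 -0.163   0.014   0.0013  0.0855]
 [ 0.46   -0.2467  0.014   0.0009  0.0011]
 [ 0.4713 -0.3311  0.014   0.0002 -0.0841]
 [ 0.4844 -0.4237  0.014   0.0001 -0.1777]
 [ 0.4029 -0.1693  0.014  -0.0447  0.0857]
 [ 0.4935 -0.1567  0.014   0.0468  0.0854]
 [ 0.4269 -0.3375  0.014  -0.0447 -0.0842]
 [ 0.5156 -0.3248  0.014   0.045  -0.0841]]
```

```bash
python3 -m handwheel '[[[-1,0,0,0,-0.0128],[-1,0.08,0.0154,0,0],[-1,0.13,0.025,0.01,0],[-1,0.13,0.025,0.02,0],[-1,0.13,0.025,0.02,0],[-1,0.13,0.025,0.02,0],[-1,0.13,0.025,0.02,0],[-1,0.13,0.025,0.02,0],[-1,0.1,0.019,0.02,0],[-1,0.03,0.006,0,0],[-1,0,0,0,0],[-1,0,0,0,0]]]';python3 - <<'E'
from look import *
im,C=snap('w7')
a=proj(C,[C[3]-[0,0,.3]]);print('nadir',a)
cv2.imwrite('pics/m7.png',cv2.resize(im[60:260,220:420],None,fx=3,fy=3,interpolation=cv2.INTER_CUBIC))
E
python3 go.py .480 .131 .02 10.4
```

```text
clock: 31.25
ee_pos: [0.4827, 0.1061, 0.2032]
orientation: [0.641, 0.767, -0.001, -0.004]
wrist_force: [0.2, 0.2, 0.5]
grip_width: 0.0854
gripper_force: 0.0
nadir [[323.76761599 101.20215792]]
t 31.3 pos [0.4827 0.1061 0.2032] yaw 10.19 tilt [-0.0069  0.0047] turn -0.0012 shift [0.0597 0.0074 0.4583] F [ 0.7 -0.3  0.4] w 0.0855
```

View pics/m7.png

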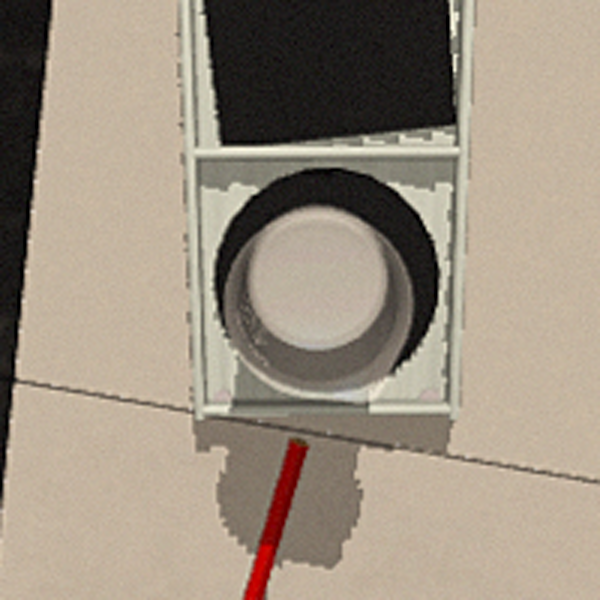

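The beaker rim centre is at about crop (318,303), its floor at (318,280), the round mat at (327,278), the divider at y=153 and the end at 412.

```bash
python3 - <<'E'
from look import *
from fit import *
np.set_printoptions(precision=4,suppress=True)
def inr(p,W): c,s=np.cos(p[2]),np.sin(p[2]);return (W[:,:2]-p[:2])@np.array([[c,-s],[s,c]])
d=np.load('pics/w7.npz');Cw=cam('wrist',d['p'],d['q'])
W=ray(Cw,np.array([(318,303),(318,280),(327,278),(325,153),(327,412)])/3+[219.7,59.7],[.069,.012,.009,.014,.014])
print(np.c_[W,inr(F[0],W)])
E
python3 go.py .4805 .1325 .02 10.4
```

```text
[[ 0.4792  0.1325  0.069  -0.0024 -0.123 ]
 [ 0.4798  0.1305  0.012  -0.0021 -0.125 ]
 [ 0.4828  0.1313  0.009   0.0009 -0.1248]
 [ 0.4747  0.171   0.014   0.0002 -0.0842]
 [ 0.4909  0.0869  0.014   0.0009 -0.1699]]
t 31.3 pos [0.4827 0.1061 0.2032] yaw 10.19 tilt [-0.0069  0.0047] turn -0.0012 shift [0.0631 0.0093 0.4583] F [ 0.7 -0.3  0.4] w 0.0855
```

```bash
python3 -m handwheel '[[[-1,0.06,0.0075,0,-0.0012],[-1,0,0,0,0],[-1,0,0,0.1,0],[-1,0,0,0.12,0],[-1,0,0,0.12,0],[-1,0,0,0.08,0],[-1,0,0,0.0373,0],[-1,0,0,0,0],[-0.5,0,0,0,0],[0.2,0,0,0,0],[1,0,0,0,0],[1,0,0,0,0]]]' 30; python3 -m handwheel '[[[1,0,0,0,0],[1,0,0,0,0]]]'; python3 go.py .480 .1315 .02 10.4
```

```text
clock: 32.8
ee_pos: [0.4805, 0.133, 0.0213]
orientation: [0.639, 0.769, 0.0, -0.004]
wrist_force: [-2.8, -0.1, 8.4]
grip_width: 0.0459
gripper_force: 28.0
clock: 33.05
ee_pos: [0.4805, 0.133, 0.0213]
orientation: [0.639, 0.769, 0.0, -0.004]
wrist_force: [-2.0, 0.4, 7.7]
grip_width: 0.0463
gripper_force: 28.0
t 33.05 pos [0.4805 0.133  0.0213] yaw 10.52 tilt [-0.006   0.0056] turn 0.0007 shift [-0.0035 -0.0019  0.0032] F [-2.   0.4  7.7] w 0.0463
```

```bash
python3 -m handwheel '[[[1,0,0,-0.03,0],[1,0,0,-0.08,0],[1,0,0,-0.1,0],[1,0,0,-0.1,0],[1,0,0,-0.05,0],[1,0,0,0,0.0135],[1,0,0,0,0]]]'; python3 go.py .442 -.120 .17 8.1
```

```text
clock: 33.92
ee_pos: [0.4809, 0.1319, 0.1648]
orientation: [0.656, 0.755, -0.0, -0.004]
wrist_force: [-0.8, 0.4, -1.1]
grip_width: 0.0465
gripper_force: 29.8
t 33.92 pos [0.4809 0.1319 0.1648] yaw 8.08 tilt [-0.0068  0.0053] turn -0.0001 shift [-0.6097 -0.1851 -0.0157] F [-0.8  0.4 -1.1] w 0.0465
```

```bash
python3 -m handwheel '[[[1,-0.06,-0.018,0,0],[1,-0.1,-0.0304,0,0],[1,-0.12,-0.0364,0,0],[1,-0.12,-0.0364,0,0],[1,-0.1,-0.0304,0,0],[1,-0.07,-0.0213,0,0],[1,-0.04,-0.012,0,0],[1,0,0,0,0],[1,0,0,0,0],[1,0,0,0,0]]]'; python3 go.py .442 -.120 .0185 8.1
```

```text
clock: 35.17
ee_pos: [0.442, -0.119, 0.1634]
orientation: [0.655, 0.756, -0.001, -0.004]
wrist_force: [-0.5, 1.1, -0.0]
grip_width: 0.0465
gripper_force: 29.8
t 35.17 pos [ 0.442  -0.119   0.1634] yaw 8.18 tilt [-0.0074  0.0034] turn 0.0005 shift [-0.004   0.002   0.3621] F [-0.5  1.1 -0. ] w 0.0465
```

```bash
python3 -m handwheel '[[[1,-0.001,0.001,0.06,0],[1,0,0,0.1,0],[1,0,0,0.1,0],[1,0,0,0.06,0],[1,0,0,0.025,0],[1,0,0,0.01,0],[1,0,0,0,0],[1,0,0,0,0]]]'; python3 go.py .442 -.120 .0185 8.1
```

```text
clock: 36.17
ee_pos: [0.4403, -0.1154, 0.0381]
orientation: [0.654, 0.757, 0.001, -0.007]
wrist_force: [-0.1, 0.5, 0.3]
grip_width: 0.0462
gripper_force: 29.8
t 36.17 pos [ 0.4403 -0.1154  0.0381] yaw 8.37 tilt [-0.0088  0.0097] turn 0.0015 shift [-0.0125  0.0028  0.0487] F [-0.1  0.5  0.3] w 0.0462
```

```bash
python3 -c "
from rig import env;import numpy as np
print(np.round(env.read_state()['joint_positions'],3))"; python3 -m handwheel '[[[1,-0.012,0.002,0,0.001],[1,0,0,0.02,0],[1,0,0,0.01,0],[1,0,0,0,0]]]'; python3 go.py .442 -.120 .0185 8.1; python3 -c "
from rig import env;import numpy as np
print(np.round(env.read_state()['joint_positions'],3))"
```

```text
[-0.883  0.32   1.194  2.163 -0.39   0.907  0.69 ]
clock: 36.67
ee_pos: [0.4404, -0.1204, 0.0247]
orientation: [0.655, 0.755, -0.001, -0.007]
wrist_force: [-0.5, -0.7, -0.9]
grip_width: 0.0465
gripper_force: 29.8
t 36.67 pos [ 0.4404 -0.1204  0.0247] yaw 8.14 tilt [-0.0118  0.0084] turn 0.0002 shift [0.0002 0.0042 0.0154] F [-0.5 -0.7 -0.9] w 0.0465
[-0.83   0.354  1.153  2.167 -0.427  0.887  0.725]
```

```bash
python3 -m handwheel '[[[1,0,0.004,0.008,0],[1,0,0,0.005,0],[1,0,0,0,0],[1,0,0,0,0],[1,0,0,0,0]]]'; python3 go.py .442 -.120 .0185 8.1
```

```text
clock: 37.3
ee_pos: [0.4425, -0.12, 0.02]
orientation: [0.655, 0.756, -0.0, -0.007]
wrist_force: [0.1, 0.0, 0.1]
grip_width: 0.0465
gripper_force: 29.8
t 37.3 pos [ 0.4425 -0.12    0.02  ] yaw 8.16 tilt [-0.0106  0.0087] turn 0.0003 shift [ 0.0002 -0.0012  0.0037] F [0.1 0.  0.1] w 0.0465
```

```bash
python3 -m handwheel '[[[1,0,-0.001,0.0035,0],[1,0,0,0.001,0],[1,0,0,0,0],[1,0,0,0,0]]]'; python3 go.py .442 -.120 .0185 8.1
```

```text
clock: 37.8
ee_pos: [0.4421, -0.12, 0.0184]
orientation: [0.655, 0.756, -0.0, -0.007]
wrist_force: [-2.7, 0.4, 6.0]
grip_width: 0.0465
gripper_force: 30.2
t 37.8 pos [ 0.4421 -0.12    0.0184] yaw 8.16 tilt [-0.0107  0.009 ] turn 0.0003 shift [ 0.0001 -0.0002 -0.0004] F [-2.7  0.4  6. ] w 0.0465
```

```bash
python3 -m handwheel '[[[0,0,0,0,0],[-0.5,0,0,0,0],[-1,0,0,0,0],[-1,0,0,0,0],[-1,0,0,0,0],[-1,0,0,-0.05,0],[-1,0,0,-0.1,0],[-1,0,0,-0.14,0],[-1,0,0,-0.14,0],[-1,0,0,-0.14,0],[-1,0,0,0,0]]]';python3 go.py .46 -.29 .25 8.1
```

```text
clock: 39.17
ee_pos: [0.4443, -0.112, 0.2137]
orientation: [0.649, 0.761, 0.004, -0.013]
wrist_force: [-0.5, -0.3, -1.5]
grip_width: 0.0857
gripper_force: 0.0
t 39.17 pos [ 0.4443 -0.112   0.2137] yaw 9.09 tilt [-0.0143  0.0238] turn 0.0055 shift [-0.4436 -0.0248 -0.1019] F [-0.5 -0.3 -1.5] w 0.0857
```

```bash
python3 -m handwheel '[[[-1,0,0,-0.05,0.005],[-1,0,0,-0.045,0],[-1,-0.1,-0.005,0,0],[-1,-0.12,-0.008,0,0],[-1,-0.12,-0.008,0,0],[-1,-0.05,0,0,0],[-1,0,0,0,0],[-1,0,0,0,0],[-1,0,0,0,0]]]'; python3 - <<'E'
from look import *
im,C=snap('w8')
cv2.imwrite('pics/m8.png',cv2.resize(im[0:300,220:420],None,fx=4,fy=2,interpolation=cv2.INTER_CUBIC))
E
python3 go.py .46 -.29 .25 8.1
```

```text
clock: 40.3
ee_pos: [0.4512, -0.2435, 0.2513]
orientation: [0.656, 0.755, 0.001, -0.016]
wrist_force: [-0.8, -0.5, -0.9]
grip_width: 0.0853
gripper_force: 0.0
t 40.35 pos [ 0.4513 -0.2434  0.2514] yaw 8.1 tilt [-0.022   0.0229] turn 0.0 shift [-0.1184  0.0052  0.0003] F [ 0.1 -0.5  0.5] w 0.0856
```

View pics/m8.png

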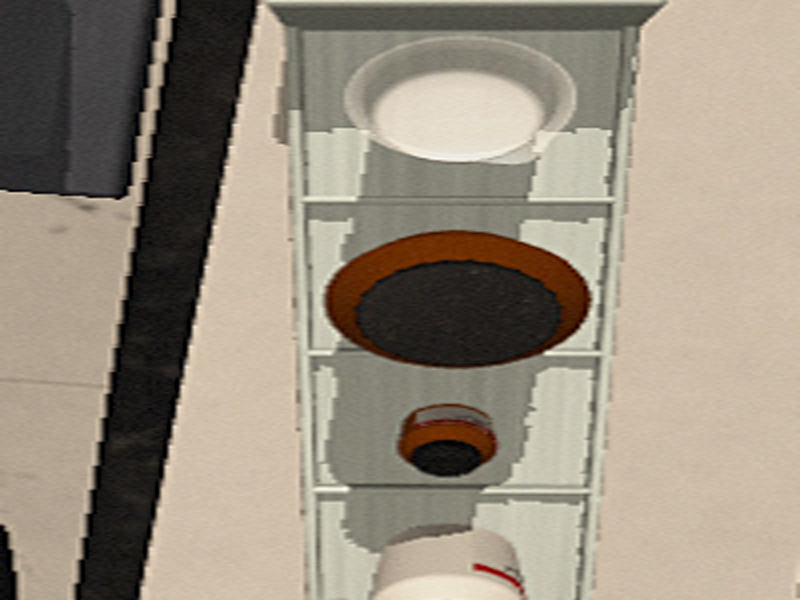

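All four stand upright. The beaker floor is at about (455,115) and its rim at (460,98), with dividers at y=200, 352 and 490. The amber cap is at (460,315) and the dropper cap at (446,457).

```bash
python3 - <<'E'
from look import *
from fit import *
np.set_printoptions(precision=4,suppress=True)
def inr(p,W): c,s=np.cos(p[2]),np.sin(p[2]);return (W[:,:2]-p[:2])@np.array([[c,-s],[s,c]])
d=np.load('pics/w8.npz');Cw=cam('wrist',d['p'],d['q'])
W=ray(Cw,np.array([(455,115),(460,98),(460,315),(446,457),(458,200),(457,352),(456,490)])/[4,2]+[219.6,-.25],[.009,.066,.135,.073,.014,.014,.014])
print(inr(E_[0],W))
s=env.read_state();print(s['clock'],s['wrist_force'])
E
```

```text
[[-0.0007  0.1294]
 [-0.0003  0.1288]
 [-0.0008  0.0399]
 [-0.0026 -0.0411]
 [ 0.0004  0.0857]
 [ 0.0008  0.0017]
 [ 0.0012 -0.0838]]
40.35 [ 0.0752 -0.5061  0.5118]
```

```bash
python3 -c "
from rig import env
print(env.hand_in())"
```

```text
the job is handed in; nothing more can be done
None
```

All four vessels stand upright in the empty rack in reverse order (from the handle end: beaker, amber, dropper, white), each measured within about 4 mm of its place centre, and the job was handed in at about 40 s.

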